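# Find the heavier sample cup on the two-pan balance

## Task

Two look-alike sample cups have to be compared: one already stands on a pan of the two-pan balance, the other on the little laboratory jack. Put the cup from the jack on the empty pan, let go and see which cup goes down; then set the heavier cup upright in the shallow steel tray and leave the lighter one standing on its pan.

Things in the scene. Friction and masses are not known exactly. Their poses are not given: they have to be found in the camera images.
- cup_a_mid (a point): Cup: one of two sample cups of the same look, unequal in weight (50 to 190 g): white body tapering down, lid 56 mm across (the top 12 mm), 58 mm tall. The point is on its axis half-way up, 29 mm above its foot. One cup starts on a balance pan, the other on the jack's table (110 mm square, 70 mm high); which is where varies.
- cup_b_mid (a point): Other cup: one of two sample cups of the same look, unequal in weight (50 to 190 g): white body tapering down, lid 56 mm across (the top 12 mm), 58 mm tall. The point is on its axis half-way up, 29 mm above its foot. One cup starts on a balance pan, the other on the jack's table (110 mm square, 70 mm high); which is where varies.
- balance: equal-arm balance, fixed, base 130 x 300 mm; origin on the bench under the pivot. Two round steel pans 116 mm across (flat inside 100 mm, rim 3 mm) at x = 0, y = +120 and -120 mm stay level and move in opposition: pan floor at z = 85 mm balanced, 70 at the low stop, 100 at the high one. They yield to light pressure; the heavier side sinks to its stop in 2 s. Needle between the pans, 130 mm high.
- tray: shallow square steel tray, 150 x 150 mm outside, walls 3 mm thick and 12 mm high, floor 3 mm thick, fixed to the bench; origin at the centre of its underside, z up.
Mind the look-alikes: they are no part of the job. What is shaped like the part that bears cup_b_mid but orange is not meant.

How it is judged:
By the outcome, as a careful person would: the job done as asked, in the order asked, and still so for the second after the job is handed in, with the robot touching nothing.
It also fails if it takes over 59 s, if anything falls off the work surface, if the arm or the gripper's body presses on something with over 40 N, if the wrist force passes 120 N, or if a joint passes its speed limit or range.

## Robot

A 6-joint arm with a two-finger parallel gripper is mounted at the origin on a cart in front of the work surface, level with it; the furniture and walls round the work are solid. World frame = base frame: x ahead of the robot, y to its left, z up, the work surface at z = 0. Lengths are in m, angles in rad, forces in N, time in s.
With the tool pointing down it reaches from about 0.375 to 0.975 m from the base axis. Payload 3.8 kg.
Tool frame: the origin (TCP) lies at the very end of the fingers, on their centre line; the grasp point (between the pads) lies 19 mm behind it; z points along the fingers, x is the direction in which the jaws open and shut, and the axes are right-handed (so a half turn about z gives the same grasp; the last joint's range is limited). The gripper opens to 88 mm and grips with 3 to 60 N. Pads are 18 mm wide; open, the fingers measure 123 mm over their backs; the gripper's body (75 mm by 187 mm) begins 45 mm behind the grasp point.
Start: joints at [-1.267, 0.264, 1.604, -0, 1.274, -0.037], TCP at [0.226, -0.636, 0.239] pointing down, gripper open.
Joint ranges: [-2.63, 2.63], [-0.94, 2.18], [0.31, 2.57], [-1.31, 4.45], [0, 2.66], [-2.55, 2.55]. Speed limits (rad/s): [2.57, 2.57, 3.14, 3.14, 3.14, 3.14].

## Interface

Orientations are given as a rotation vector (axis times angle).
In Python, from station import env gives the robot as it stands.
- The arm moves only by the tool jog_arm, never from a script. Its argument "steps" is one flat list of numbers, 6 for each row, row after row: the shift along the tool's x, y, z in cm, then the turn, a rotation vector about the tool's x, y, z in degrees. A call has 1 to 20 rows; each row is the pose to reach, as a shift and turn from the pose commanded when the call began, along the tool's axes at that moment; what a row does not reach only later rows make up. A row lasts 1/10 s, in which the tool goes at most 50 mm and 8.59 degrees, less where a joint would pass 70% of its speed; a pose out of reach is approached as far as the arm can. A call with a gripper value outside its range is refused whole. "jaw" is the opening, from -1 (shut) to 1 (fully open), set as the call begins (left out, the last holds). The fingers move at their own pace and stop on an object; "force" is the grip in N (left out, the last holds). Time passes only in rows, so rows that repeat a pose let the fingers close. It gives the time, the measured TCP pose, the force and the opening at its end, in the units of the state.
- env.sense(): the state, without advancing time (a new reading comes with each control period).
- env.grab_frame(name): name is "scene" or "top"; returns the picture (420x560x3 uint8, red, green, blue); there is no depth.
- env.camera_params(name): a dict with "intrinsics" (3x3 intrinsics, pixels), "k1" (the pictures are not rectified: a ray, as slopes to the right and down, at radius r is drawn at 1 + k1 r^2 times it, then the intrinsics apply), "eye" and "rotation" of the camera in the world. Camera axes: x right, y down, z forward; pixel columns grow to the right and rows downward; lengths in m; the calibration is good to about 2 mm. A picture is of the moment at which its call begins. camera_params takes no time and is no camera call.
- env.finish_job(): hands the job in, once; it reports no verdict.
The state is a dict: "time_s": time; "qpos": joint angles; "joint_vel": joint speeds; "joint_torque": joint torques, N m; "position": TCP position; "tool_rot": TCP orientation; "wrist_force": force on the tool from outside, world axes, zero at the start; "torque": the same for the moment, N m; "opening": finger opening in m.
Only numpy, scipy, OpenCV 4.12 (cv2) and the standard library are available. Lean on these libraries where they do the work, as an engineer would, in place of code of your own. Each camera call takes 0.05 s, during which the arm holds its last target.

## Working session

There is one attempt and no reset: what is moved stays moved. The work goes in short steps, Python scripts to look and compute and a tool call to move; the robot and the scene stay as the last step left them, time stands still between calls to the robot, and variables do not carry over. Pictures are saved under pics/ and viewed, and the job is handed in when it is done.

Besides the shell and the picture viewer there is one more tool, called as a command line: name --argument value ..., lists and objects as JSON in quotes. jog_arm: Moves the arm, as the interface text tells. Its arguments: {"type":"object","properties":{"steps":{"type":"array"},"jaw":{"type":"number"},"force":{"type":"number"}},"required":["steps"]}

```bash
mkdir -p pics; ls; python3 - <<'E'
from station import env
import cv2
for n in ("scene","top"):
    p=env.camera_params(n); print(n,p)
    cv2.imwrite(f"pics/{n}0.png",env.grab_frame(n)[:,:,::-1])
print(env.sense())
E
```

```text
pics
scene {'intrinsics': array([[386.38997732,   0.        , 284.58622901],
       [  0.        , 386.38997732, 204.29517336],
       [  0.        ,   0.        ,   1.        ]]), 'k1': -0.04923851712143681, 'eye': array([0.12568549, 0.62396129, 0.97787097]), 'rotation': array([-0.56780911,  2.79091343, -0.93310553])}
top {'intrinsics': array([[490.30087592,   0.        , 272.53095592],
       [  0.        , 490.30087592, 202.38421722],
       [  0.        ,   0.        ,   1.        ]]), 'k1': -0.04039326490725921, 'eye': array([0.2688856 , 0.0255079 , 1.30017554]), 'rotation': array([-2.14370413,  2.15808173, -0.15093799])}
{'time_s': 0.1, 'qpos': array([-1.26693529e+00,  2.64682549e-01,  1.60524813e+00, -3.24381350e-06,
        1.27370760e+00, -3.68920734e-02]), 'joint_vel': array([ 0.00139582, -0.00317901, -0.00372553, -0.00043175, -0.00013157,
        0.00149849]), 'joint_torque': array([ 9.76484516e-04, -5.03621399e+01, -3.58070433e+01,  7.32031069e-02,
        2.33429455e-02, -6.59987836e-05]), 'position': array([ 0.22539007, -0.63556634,  0.23750355]), 'tool_rot': array([-2.56491864e+00,  1.81190761e+00,  2.55625475e-03]), 'wrist_force': array([ 0.42009282, -0.31127818,  0.59016764]), 'torque': array([-0.01210409, -0.02141242, -0.03380115]), 'opening': 0.08839765968621233}
```

View pics/scene0.png

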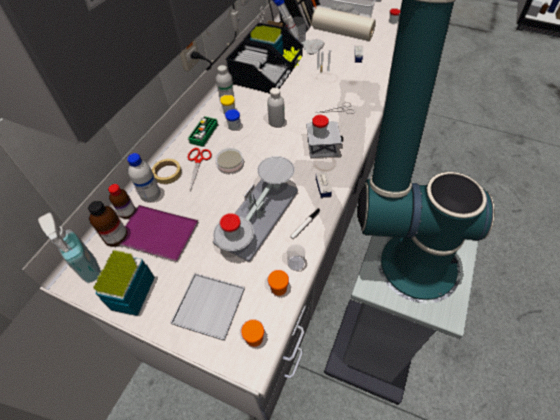

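View pics/top0.png

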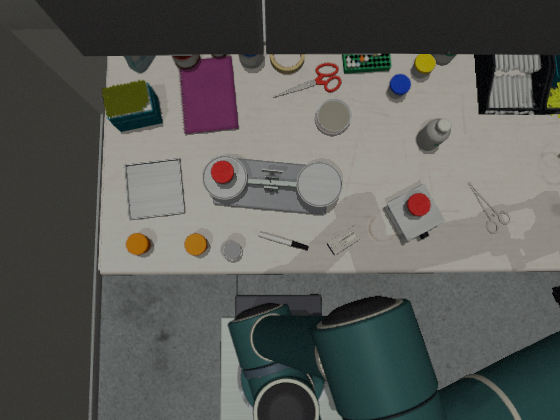

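```bash
cat > h.py <<'E'
from station import env
import cv2, numpy as np
from scipy.spatial.transform import Rotation as R
def ray(n,uv):
    p=env.camera_params(n); K=np.array(p['intrinsics'])
    d=cv2.undistortPoints(np.array([[uv]],float),K,np.array([p['k1'],0,0,0.]))[0,0]
    return np.array(p['eye']),R.from_rotvec(p['rotation']).apply([d[0],d[1],1])
def onz(n,uv,z):
    e,d=ray(n,uv); return e+d*(z-e[2])/d[2]
def tri(u1,u2):
    e1,d1=ray('scene',u1);e2,d2=ray('top',u2)
    s=np.linalg.lstsq(np.c_[d1,-d2],e2-e1,rcond=None)[0]
    a=e1+s[0]*d1;b=e2+s[1]*d2
    return (a+b)/2,np.linalg.norm(a-b)
def reds(im):
    h=cv2.cvtColor(im,cv2.COLOR_RGB2HSV)
    m=((((h[...,0]<5)|(h[...,0]>172))&(h[...,1]>170)&(h[...,2]>90))*255).astype('uint8')
    m=cv2.morphologyEx(m,cv2.MORPH_OPEN,np.ones((3,3)))
    n,l,s,c=cv2.connectedComponentsWithStats(m)
    return [(s[i].tolist(),c[i].round(1).tolist()) for i in range(1,n) if s[i,4]>60],m
E
python3 - <<'E'
from h import *
for n in ("scene","top"):
    im=cv2.imread(f"pics/{n}0.png")[:,:,::-1].copy()
    print(n,*reds(im)[0],sep='\n')
im=cv2.imread("pics/top0.png"); a=cv2.resize(im[160:260,360:460],None,fx=4,fy=4,interpolation=2)
b=cv2.resize(im[140:240,190:290],None,fx=4,fy=4,interpolation=2)
im=cv2.imread("pics/scene0.png"); c=cv2.resize(im[100:175,290:365],(300,300),interpolation=2)
d=cv2.resize(im[200:275,195:270],(300,300),interpolation=2)
cv2.imwrite("pics/crop.png",np.vstack([np.hstack([a,b]),np.pad(np.hstack([c,d]),((0,0),(0,200),(0,0)))])[:600])
E
```

```text
scene
([313, 115, 15, 12, 147], [319.9, 120.7])
([109, 184, 10, 9, 73], [113.4, 188.0])
([220, 214, 20, 17, 275], [229.7, 222.1])
top
([316, 74, 11, 11, 78], [320.5, 79.8])
([211, 161, 23, 22, 387], [222.0, 171.5])
([408, 194, 22, 22, 388], [418.4, 204.2])
```

```bash
python3 - <<'E'
from h import *
im=cv2.imread("pics/top0.png"); b=cv2.resize(im[130:270,100:360],None,fx=3,fy=3,interpolation=2)
cv2.imwrite("pics/crop2.png",b)
E
```

```text
(no output)
```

View pics/crop.png

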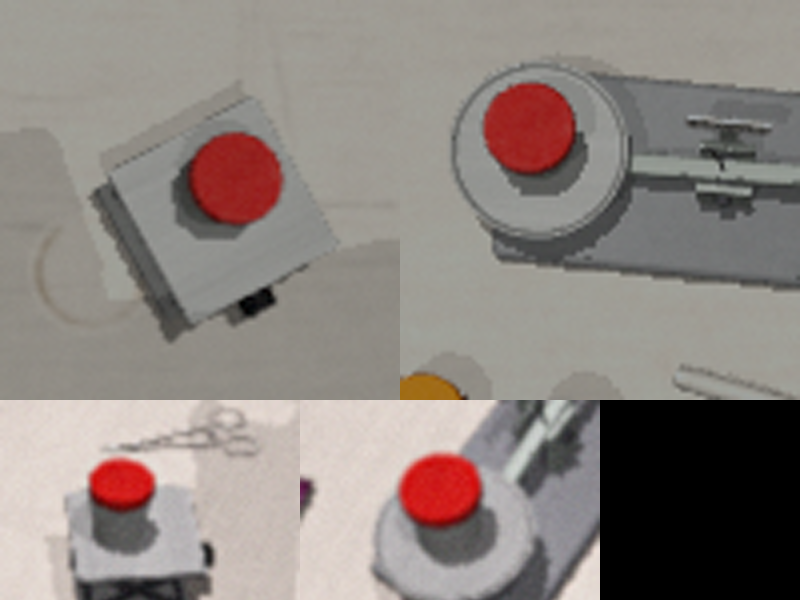

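View pics/crop2.png

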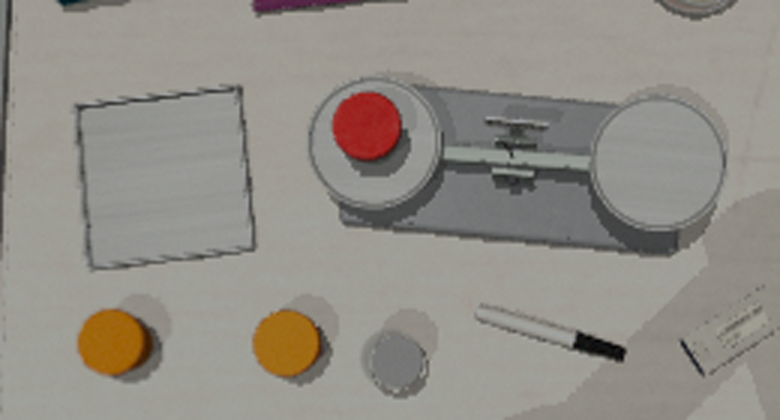

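```bash
python3 - <<'E'
from h import *
print('tri jack',tri((319.9,120.7),(418.4,204.2)),'onz',onz('top',(418.4,204.2),.127))
print('tri pan',tri((229.7,222.1),(222,171.5)),'onz',onz('top',(222,171.5),.127))
# pans from top crop2 (3x, offset 100,130): circles
pl=onz('top',(100+375/3,130+143/3),.073); pr=onz('top',(100+658/3,130+162/3),.103)
print('panL',pl,'panR',pr,'mid',(pl+pr)/2,pl-pr,np.linalg.norm((pl-pr)[:2]))
for c in [(77,106),(240,88),(255,249),(92,268)]: print('tray',onz('top',(100+c[0]/3,130+c[1]/3),.012))
for c in [(360+112/4,160+170/4),(360+250/4,160+97/4),(360+338/4,160+243/4),(360+190/4,160+323/4)]: print('jack',onz('top',c,.07))
for c in [(137,244),(196,244)]: print('orange',onz('top',c,.058))
print('clear',onz('top',(100+398/3,130+360/3),.05))
# hough for pans
g=cv2.imread('pics/top0.png',0)
im=cv2.resize(g,None,fx=3,fy=3,interpolation=2)
print(cv2.HoughCircles(im,cv2.HOUGH_GRADIENT,1,200,param1=100,param2=40,minRadius=55,maxRadius=75))
E
```

```text
tri jack (array([ 0.42575181, -0.33286515,  0.12146855]), np.float64(9.737067207854462e-06)) onz [ 0.42502037 -0.3311822   0.127     ]
tri pan (array([0.50939487, 0.14554617, 0.12132198]), np.float64(0.0007924707947405719)) onz [0.50861515 0.14510973 0.127     ]
panL [0.50360237 0.14284782 0.073     ] panR [ 0.48037808 -0.09398978  0.103     ] mid [0.49199022 0.02442902 0.088     ] [ 0.02322429  0.2368376  -0.03      ] 0.23797356199813025
tray [0.55096525 0.41647951 0.012     ]
tray [0.56626998 0.27016262 0.012     ]
tray [0.42090588 0.2540332  0.012     ]
tray [0.40491719 0.3980397  0.012     ]
jack [ 0.43747924 -0.2709728   0.07      ]
jack [ 0.4840045  -0.36156683  0.07      ]
jack [ 0.38985004 -0.41321005  0.07      ]
jack [ 0.34004647 -0.31653938  0.07      ]
orange [0.33710385 0.36658769 0.058     ]
orange [0.33632121 0.21663473 0.058     ]
clear [0.32097957 0.12436547 0.05      ]
[[[672.5 535.5  63.3]
  [955.5 550.5  66.6]]]
```

Candidates: red-lidded cups at top (418,204) on the jack and (222,172) on the pan. Both fit the description, and both crops show a red lid on a white body. The ones to leave alone are the orange look-alikes at (137,244) and (196,244), and the red bottle cap at scene (113,188).

```bash
cat >> h.py <<'E'
def go(t):
    s=env.sense(); r=R.from_rotvec(s['tool_rot'])
    print('t',round(s['time_s'],2),'pos',s['position'].round(4),'open',round(s['opening'],4),'rv',s['tool_rot'].round(3),'j6',s['qpos'][[0,5]].round(2))
    print('shift cm',(r.inv().apply(np.array(t)-s['position'])*100).round(2),'toolx',r.apply([1,0,0]).round(3))
E
python3 -c "
from h import *
go([.425,-.332,.20]); go([.425,-.332,.103])"
```

```text
t 0.1 pos [ 0.2254 -0.6356  0.2375] open 0.0884 rv [-2.565  1.812  0.003] j6 [-1.27 -0.04]
shift cm [-21.93 -28.96   3.8 ] toolx [ 0.334 -0.943 -0.002]
t 0.1 pos [ 0.2254 -0.6356  0.2375] open 0.0884 rv [-2.565  1.812  0.003] j6 [-1.27 -0.04]
shift cm [-21.91 -28.96  13.5 ] toolx [ 0.334 -0.943 -0.002]
```

jog_arm --steps '[-3, -4, 0.5, 0, 0, 0, -6, -8, 1, 0, 0, 0, -9, -12, 1.5, 0, 0, 0, -12, -16, 2, 0, 0, 0, -15, -20, 2.5, 0, 0, 0, -18, -24, 3, 0, 0, 0, -20, -26.5, 3.5, 0, 0, 0, -21.9, -29, 3.8, 0, 0, 0, -21.9, -29, 3.8, 0, 0, 0, -21.9, -29, 3.8, 0, 0, 0, -21.9, -29, 3.8, 0, 0, 0, -21.9, -29, 3.8, 0, 0, 0]' --jaw 1

```text
time_s: 1.3
position: [0.4252, -0.334, 0.2008]
tool_rot: [2.564, -1.814, 0.0]
wrist_force: [1.0, -0.7, 0.7]
opening: 0.0881
```

```bash
python3 -c "
from h import *
go([.425,-.332,.20]); go([.425,-.332,.103])
for n in ('scene','top'):
    im=env.grab_frame(n); print(reds(im)[0]); cv2.imwrite('pics/%s1.png'%n,im[:,:,::-1])
a=cv2.imread('pics/scene1.png')[60:180,260:400];cv2.imwrite('pics/c1.png',cv2.resize(a,None,fx=5,fy=5,interpolation=2))
"
```

```text
t 1.3 pos [ 0.4252 -0.334   0.2008] open 0.0881 rv [ 2.564 -1.814  0.   ] j6 [-0.71  0.52]
shift cm [-0.19 -0.05  0.08] toolx [ 0.333 -0.943  0.   ]
t 1.3 pos [ 0.4252 -0.334   0.2008] open 0.0881 rv [ 2.564 -1.814  0.   ] j6 [-0.71  0.52]
shift cm [-0.19 -0.05  9.78] toolx [ 0.333 -0.943  0.   ]
[([313, 116, 13, 11, 103], [319.8, 121.2]), ([109, 184, 10, 9, 75], [113.3, 188.1]), ([220, 214, 20, 18, 277], [229.8, 222.2])]
[([316, 74, 11, 11, 77], [320.4, 79.8]), ([212, 161, 21, 22, 383], [222.0, 171.6])]
```

View pics/c1.png

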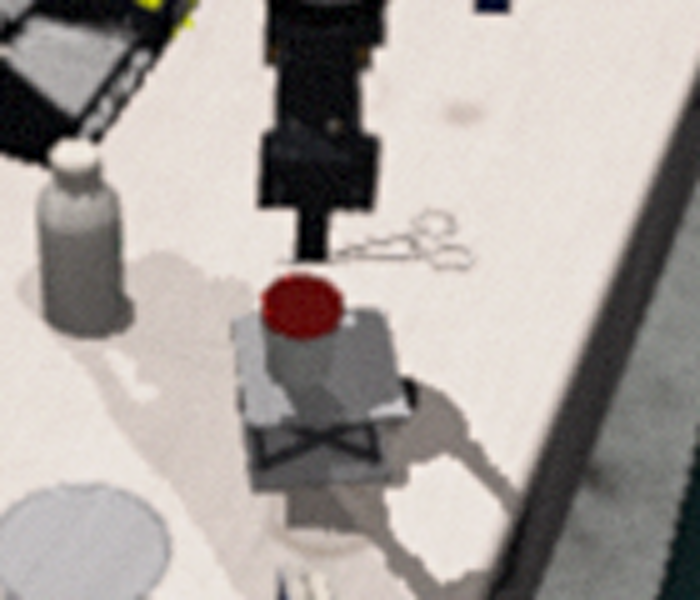

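The gripper hangs directly over the jack cup, with its lid at scene (320,121). Next I descend.

jog_arm --steps '[-0.2, 0, 2.5, 0, 0, 0, -0.2, 0, 5, 0, 0, 0, -0.2, 0, 7.5, 0, 0, 0, -0.2, 0, 9, 0, 0, 0, -0.2, 0, 9.8, 0, 0, 0, -0.2, 0, 9.8, 0, 0, 0, -0.2, 0, 9.8, 0, 0, 0]'

```text
time_s: 2.1
position: [0.4256, -0.3316, 0.1035]
tool_rot: [2.566, -1.813, 0.002]
wrist_force: [0.9, 0.4, 0.7]
opening: 0.0879
```

jog_arm --steps '[0, 0, 0, 0, 0, 0, 0, 0, 0, 0, 0, 0, 0, 0, 0, 0, 0, 0, 0, 0, 0, 0, 0, 0, 0, 0, 0, 0, 0, 0, 0, 0, 0, 0, 0, 0, 0, 0, 0, 0, 0, 0, 0, 0, 0, 0, 0, 0]' --jaw -1 --force 20

```text
time_s: 2.9
position: [0.4254, -0.3312, 0.1032]
tool_rot: [2.566, -1.813, 0.001]
wrist_force: [-0.5, 0.4, 3.8]
opening: 0.0548
```

jog_arm --steps '[0, 0, -1, 0, 0, 0, 0, 0, -3, 0, 0, 0, 0, 0, -6, 0, 0, 0, 0, 0, -9, 0, 0, 0, 0, 0, -9, 0, 0, 0, 0, 0, -9, 0, 0, 0, 0, 0, -9, 0, 0, 0]'

```text
time_s: 3.6
position: [0.4239, -0.33, 0.1908]
tool_rot: [-2.566, 1.812, 0.005]
wrist_force: [-0.2, -0.1, -1.7]
opening: 0.0547
```

```bash
python3 -c "
from h import *
print(env.sense()['wrist_force'])
for n in ('scene','top'):
    im=env.grab_frame(n); print(reds(im)[0]); cv2.imwrite('pics/%s2.png'%n,im[:,:,::-1])
go([.4805,-.094,.20])
a=cv2.imread('pics/scene2.png')[40:180,240:400];cv2.imwrite('pics/c2.png',cv2.resize(a,None,fx=4,fy=4,interpolation=2))
"
```

```text
[-0.16885982 -0.05322554 -1.69418094]
[([109, 184, 10, 9, 76], [113.4, 188.1]), ([221, 214, 19, 18, 276], [229.9, 222.4])]
[([316, 74, 11, 11, 77], [320.4, 79.8]), ([212, 161, 22, 22, 388], [222.1, 171.6])]
t 3.7 pos [ 0.4239 -0.33    0.1905] open 0.0548 rv [-2.566  1.812  0.006] j6 [-0.71  0.52]
shift cm [-20.35 -13.22  -0.91] toolx [ 0.334 -0.942 -0.003]
```

View pics/c2.png

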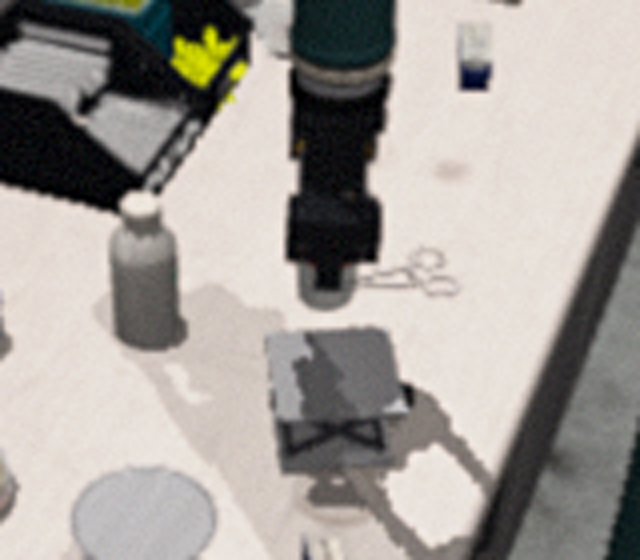

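The cup is lifted and hangs straight in the fingers, with its foot near scene (321,116). The jack is empty. Next is the empty pan.

jog_arm --steps '[-2, -1.3, -0.2, 0, 0, 0, -5, -3.3, -0.5, 0, 0, 0, -9, -5.9, -0.8, 0, 0, 0, -13, -8.5, -0.8, 0, 0, 0, -16, -10.4, -0.8, 0, 0, 0, -18.5, -12, -0.8, 0, 0, 0, -19.8, -12.9, -0.8, 0, 0, 0, -20.3, -13.2, -0.8, 0, 0, 0, -20.3, -13.2, -0.8, 0, 0, 0, -20.3, -13.2, -0.8, 0, 0, 0, -20.3, -13.2, -0.8, 0, 0, 0]'

```text
time_s: 4.8
position: [0.4813, -0.0964, 0.2004]
tool_rot: [2.564, -1.814, -0.001]
wrist_force: [-0.6, -0.9, -2.4]
opening: 0.0546
```

```bash
python3 -c "
from h import *
print(env.sense()['wrist_force'])
for n in ('scene','top'):
    im=env.grab_frame(n); print(reds(im)[0]); cv2.imwrite('pics/%s3.png'%n,im[:,:,::-1])
go([.4805,-.094,.145])
a=cv2.imread('pics/scene3.png')[110:260,190:340];cv2.imwrite('pics/c3.png',cv2.resize(a,None,fx=4,fy=4,interpolation=2))
"
```

```text
[-0.57691226 -0.85011926 -2.37955951]
[([109, 184, 10, 9, 75], [113.3, 188.1]), ([220, 214, 20, 18, 276], [229.7, 222.2])]
[([316, 74, 11, 11, 78], [320.4, 79.7]), ([212, 161, 22, 22, 386], [222.1, 171.6])]
t 4.9 pos [ 0.4814 -0.0964  0.2006] open 0.0548 rv [ 2.565 -1.814 -0.   ] j6 [-0.25  0.98]
shift cm [-0.25  0.01  5.56] toolx [ 0.333 -0.943  0.   ]
```

View pics/c3.png

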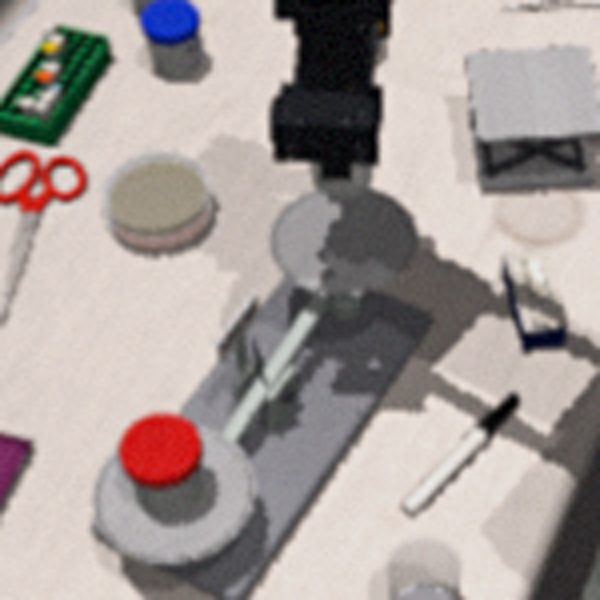

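```bash
python3 -c "
from h import *
print(onz('scene',(276.3,170.5),.102),onz('top',(318.7,183.6),.102), onz('scene',(190+338/4,110+192/4),.1675))"
```

```text
[ 0.47671809 -0.0892573   0.102     ] [ 0.48157203 -0.09253675  0.102     ] [ 0.47519269 -0.07846076  0.1675    ]
```

jog_arm --steps '[-0.2, 0, 2, 0, 0, 0, -0.2, 0, 4, 0, 0, 0, -0.2, 0, 5.2, 0, 0, 0, -0.2, 0, 5.6, 0, 0, 0, -0.2, 0, 5.6, 0, 0, 0, -0.2, 0, 5.6, 0, 0, 0]'

```text
time_s: 5.5
position: [0.4816, -0.0939, 0.1455]
tool_rot: [-2.565, 1.813, -0.002]
wrist_force: [0.7, 0.8, -1.7]
opening: 0.055
```

```bash
python3 -c "
from h import *
print(env.sense()['wrist_force'])
for n in ('scene',):
    im=env.grab_frame(n); print(reds(im)[0]); cv2.imwrite('pics/%s4.png'%n,im[:,:,::-1])
go([.4805,-.094,.135])
a=cv2.imread('pics/scene4.png')[110:260,190:340];cv2.imwrite('pics/c4.png',cv2.resize(a,None,fx=4,fy=4,interpolation=2))
"
```

```text
[ 0.67674178  0.77288445 -1.66134841]
[([109, 184, 10, 9, 75], [113.3, 188.1]), ([220, 214, 20, 18, 275], [229.7, 222.2])]
t 5.55 pos [ 0.4818 -0.0939  0.1457] open 0.0549 rv [-2.565  1.812 -0.003] j6 [-0.24  0.99]
shift cm [-0.04  0.12  1.07] toolx [ 0.334 -0.943  0.001]
```

View pics/c4.png

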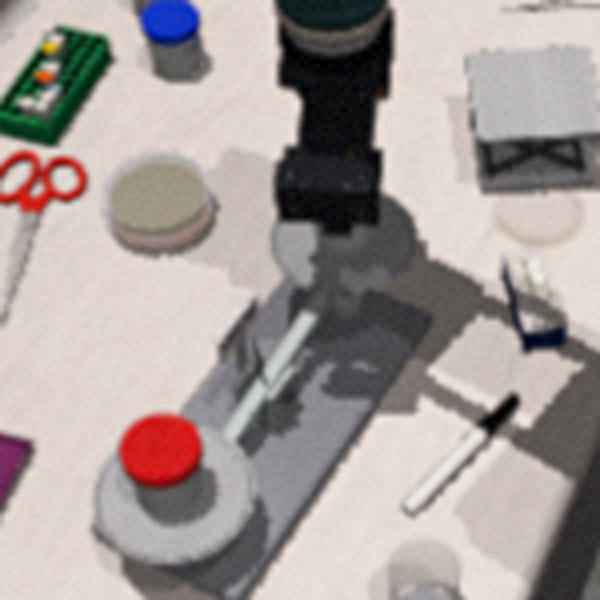

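Good, it's over the pan centre, crop (345,241). Lowering the last centimetre, then releasing.

jog_arm --steps '[0, 0, 0.3, 0, 0, 0, 0, 0, 0.6, 0, 0, 0, 0, 0, 0.9, 0, 0, 0, 0, 0, 1.1, 0, 0, 0, 0, 0, 1.1, 0, 0, 0, 0, 0, 1.1, 0, 0, 0]'

```text
time_s: 6.15
position: [0.4809, -0.0936, 0.1336]
tool_rot: [2.566, -1.812, -0.0]
wrist_force: [-0.6, 0.1, -1.3]
opening: 0.0546
```

jog_arm --steps '[0, 0, 0, 0, 0, 0, 0, 0, 0, 0, 0, 0, 0, 0, 0, 0, 0, 0, 0, 0, 0, 0, 0, 0, 0, 0, 0, 0, 0, 0, 0, 0, 0, 0, 0, 0]' --jaw 1

```text
time_s: 6.75
position: [0.481, -0.0936, 0.1338]
tool_rot: [-2.566, 1.813, -0.0]
wrist_force: [-0.4, -0.3, -0.5]
opening: 0.0882
```

jog_arm --steps '[0, 0, -1, 0, 0, 0, 0, 0, -3, 0, 0, 0, 0, 0, -6, 0, 0, 0, 0, 0, -10, 0, 0, 0, 3, -3, -12, 0, 0, 0, 6, -2, -12, 0, 0, 0, 10, 0, -12, 0, 0, 0, 14, 2, -12, 0, 0, 0, 18, 4, -12, 0, 0, 0, 18, 4, -12, 0, 0, 0, 18, 4, -12, 0, 0, 0, 18, 4, -12, 0, 0, 0, 18, 4, -12, 0, 0, 0, 18, 4, -12, 0, 0, 0, 18, 4, -12, 0, 0, 0, 18, 4, -12, 0, 0, 0, 18, 4, -12, 0, 0, 0, 18, 4, -12, 0, 0, 0, 18, 4, -12, 0, 0, 0]'

```text
time_s: 8.65
position: [0.5034, -0.2766, 0.2537]
tool_rot: [-2.566, 1.813, 0.0]
wrist_force: [-0.4, 0.8, -0.8]
opening: 0.0878
```

```bash
python3 -c "
from h import *
for n in ('scene','top'):
    im=env.grab_frame(n); print(reds(im)[0]); cv2.imwrite('pics/%s5.png'%n,im[:,:,::-1])
go([.509,.1455,.2])
a=cv2.imread('pics/scene5.png')[110:260,190:340];cv2.imwrite('pics/c5.png',cv2.resize(a,None,fx=4,fy=4,interpolation=2))
"
```

```text
[([267, 158, 17, 15, 199], [275.4, 165.0]), ([109, 184, 10, 10, 79], [113.3, 188.3]), ([219, 207, 20, 18, 283], [228.3, 215.8])]
[([316, 74, 11, 11, 77], [320.4, 79.8]), ([210, 158, 23, 23, 409], [220.8, 169.0]), ([309, 172, 23, 22, 391], [319.9, 182.4])]
t 8.75 pos [ 0.5034 -0.2767  0.2537] open 0.0881 rv [-2.566  1.813  0.   ] j6 [-0.55  0.68]
shift cm [-39.61 -14.63   5.37] toolx [ 0.334 -0.943 -0.   ]
```

View pics/c5.png

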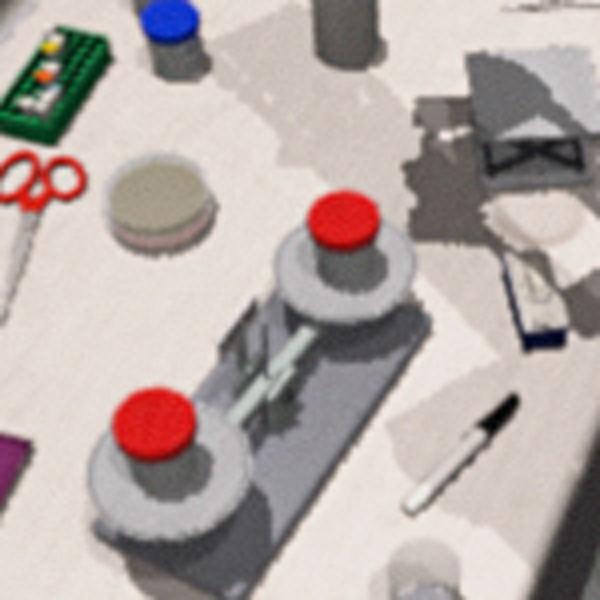

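View pics/top5.png

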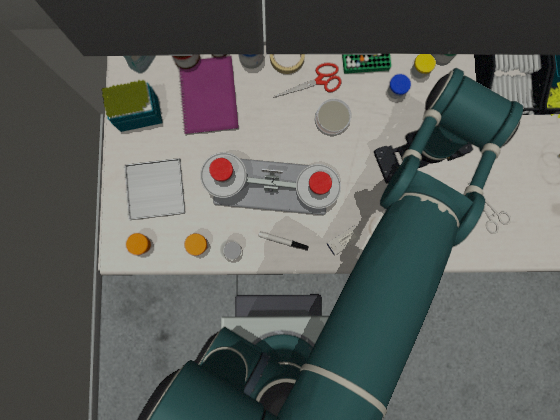

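The pan at right (top (320,182)) is sinking and the left one (221,169) has risen. I'll wait for it to settle and measure the heights.

jog_arm --steps '[0, 0, 0, 0, 0, 0, 0, 0, 0, 0, 0, 0, 0, 0, 0, 0, 0, 0, 0, 0, 0, 0, 0, 0, 0, 0, 0, 0, 0, 0, 0, 0, 0, 0, 0, 0, 0, 0, 0, 0, 0, 0, 0, 0, 0, 0, 0, 0, 0, 0, 0, 0, 0, 0, 0, 0, 0, 0, 0, 0]'

```text
time_s: 9.75
position: [0.5034, -0.2766, 0.2537]
tool_rot: [-2.566, 1.813, -0.0]
wrist_force: [0.3, -0.1, -0.9]
opening: 0.0879
```

```bash
python3 -c "
from h import *
r={}
for n in ('scene','top'):
    im=env.grab_frame(n); r[n]=reds(im)[0]; print(r[n])
s,t=r['scene'],r['top']
print('R',tri(s[0][1],t[2][1]),'L',tri(s[-1][1],t[1][1]))
print('R@.127',onz('top',t[2][1],.127),'L@.157',onz('top',t[1][1],.157))
go([.4805,-.094,.2])
"
```

```text
[([267, 158, 17, 15, 199], [275.4, 164.9]), ([109, 184, 10, 9, 74], [113.4, 188.1]), ([219, 208, 20, 17, 280], [228.3, 215.9])]
[([316, 74, 11, 11, 76], [320.4, 79.7]), ([210, 158, 23, 23, 406], [220.8, 169.1]), ([309, 172, 23, 22, 391], [319.9, 182.4])]
R (array([ 0.48110378, -0.09371287,  0.12075479]), np.float64(0.00020158980975560253)) L (array([0.50935948, 0.14551892, 0.15015786]), np.float64(0.000816933656261832))
R@.127 [ 0.48007717 -0.09305285  0.127     ] L@.157 [0.50831874 0.14495224 0.157     ]
t 9.85 pos [ 0.5034 -0.2766  0.2537] open 0.0881 rv [ 2.566 -1.813  0.   ] j6 [-0.55  0.68]
shift cm [-17.98  -3.94   5.37] toolx [ 0.334 -0.942  0.   ]
```

Settled: the jack cup on the right pan is at its low stop (lid z ≈ 0.121, against 0.150 on the left), so it's the heavier one. Picking it up again.

jog_arm --steps '[-4, -0.9, 1, 0, 0, 0, -8, -1.8, 2.5, 0, 0, 0, -12, -2.6, 3.5, 0, 0, 0, -15.5, -3.4, 4.5, 0, 0, 0, -18, -3.9, 5.4, 0, 0, 0, -18, -3.9, 5.4, 0, 0, 0, -18, -3.9, 5.4, 0, 0, 0, -18, -3.9, 5.4, 0, 0, 0, -18, -3.9, 5.4, 0, 0, 0]'

```text
time_s: 10.75
position: [0.4807, -0.0951, 0.2004]
tool_rot: [-2.565, 1.814, -0.002]
wrist_force: [-0.3, -0.2, -1.0]
opening: 0.0882
```

```bash
python3 -c "
from h import *
go([.4805,-.0935,.103])
"
```

```text
t 10.75 pos [ 0.4807 -0.0951  0.2004] open 0.0882 rv [-2.565e+00  1.814e+00 -2.000e-03] j6 [-0.25  0.99]
shift cm [-0.17 -0.03  9.74] toolx [ 0.333 -0.943  0.001]
```

jog_arm --steps '[-0.2, 0, 2.5, 0, 0, 0, -0.2, 0, 5, 0, 0, 0, -0.2, 0, 7.5, 0, 0, 0, -0.2, 0, 9, 0, 0, 0, -0.2, 0, 9.7, 0, 0, 0, -0.2, 0, 9.7, 0, 0, 0, -0.2, 0, 9.7, 0, 0, 0]'

```text
time_s: 11.45
position: [0.4801, -0.0927, 0.1036]
tool_rot: [-2.565, 1.813, -0.002]
wrist_force: [-0.0, -0.0, -0.1]
opening: 0.0881
```

jog_arm --steps '[0, 0, 0, 0, 0, 0, 0, 0, 0, 0, 0, 0, 0, 0, 0, 0, 0, 0, 0, 0, 0, 0, 0, 0, 0, 0, 0, 0, 0, 0, 0, 0, 0, 0, 0, 0, 0, 0, 0, 0, 0, 0, 0, 0, 0, 0, 0, 0]' --jaw -1 --force 20

```text
time_s: 12.25
position: [0.4797, -0.0922, 0.1031]
tool_rot: [-2.566, 1.812, -0.001]
wrist_force: [-0.7, -0.5, 3.8]
opening: 0.0548
```

jog_arm --steps '[0, 0, -1, 0, 0, 0, 0, 0, -2.5, 0, 0, 0, 0, 0, -5, 0, 0, 0, 0, 0, -8, 0, 0, 0, 0, 0, -11, 0, 0, 0, 0, 0, -14, 0, 0, 0, 0, 0, -15, 0, 0, 0, 0, 0, -15, 0, 0, 0, 0, 0, -15, 0, 0, 0]'

```text
time_s: 13.15
position: [0.4784, -0.0918, 0.2512]
tool_rot: [2.565, -1.812, -0.003]
wrist_force: [-0.2, -0.7, -2.1]
opening: 0.0547
```

```bash
python3 -c "
from h import *
for n in ('scene',):
    im=env.grab_frame(n); print(reds(im)[0]); cv2.imwrite('pics/%s6.png'%n,im[:,:,::-1])
go([.486,.3347,.25]); 
a=cv2.imread('pics/scene6.png')[60:260,150:400];cv2.imwrite('pics/c6.png',cv2.resize(a,None,fx=3,fy=3,interpolation=2))
"
```

```text
[([109, 184, 10, 9, 75], [113.3, 188.1]), ([220, 214, 20, 17, 273], [229.8, 222.2])]
t 13.2 pos [ 0.4781 -0.0917  0.2506] open 0.0546 rv [ 2.565 -1.812 -0.005] j6 [-0.24  0.99]
shift cm [-39.93 -15.     0.1 ] toolx [ 0.334 -0.942 -0.002]
```

View pics/c6.png

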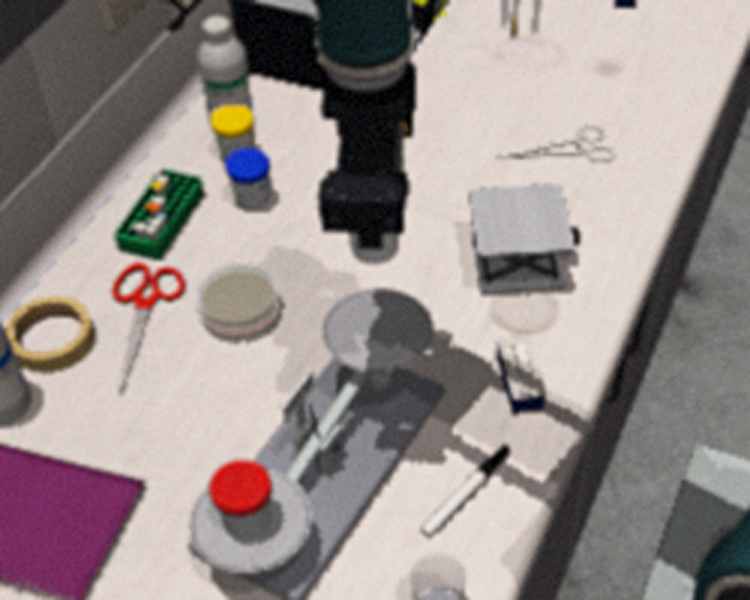

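The cup is held at about crop (373,245). The lighter one has sunk back and stands on its pan with its lid at scene (230,222). Moving to the tray.

jog_arm --steps '[-2, -0.8, 0, 0, 0, 0, -5, -1.9, 0, 0, 0, 0, -9, -3.4, 0, 0, 0, 0, -13, -4.9, 0, 0, 0, 0, -17, -6.4, 0, 0, 0, 0, -21, -7.9, 0, 0, 0, 0, -25, -9.4, 0, 0, 0, 0, -29, -10.9, 0, 0, 0, 0, -33, -12.4, 0, 0, 0, 0, -36.5, -13.7, 0, 0, 0, 0, -39, -14.6, 0, 0, 0, 0, -40, -15, 0, 0, 0, 0, -40, -15, 0, 0, 0, 0, -40, -15, 0, 0, 0, 0, -40, -15, 0, 0, 0, 0, -40, -15, 0, 0, 0, 0]'

```text
time_s: 14.8
position: [0.4872, 0.3338, 0.2527]
tool_rot: [2.564, -1.814, 0.0]
wrist_force: [0.5, -0.9, -1.8]
opening: 0.0547
```

```bash
python3 -c "
from h import *
go([.486,.335,.06]); go([.486,.335,.037])
"
```

```text
t 14.8 pos [0.4872 0.3338 0.2527] open 0.0547 rv [ 2.564 -1.814  0.   ] j6 [0.56 1.79]
shift cm [-0.16  0.07 19.27] toolx [ 0.333 -0.943  0.   ]
t 14.8 pos [0.4872 0.3338 0.2527] open 0.0547 rv [ 2.564 -1.814  0.   ] j6 [0.56 1.79]
shift cm [-0.16  0.07 21.57] toolx [ 0.333 -0.943  0.   ]
```

jog_arm --steps '[-0.1, 0, 2, 0, 0, 0, -0.1, 0, 5, 0, 0, 0, -0.1, 0, 9, 0, 0, 0, -0.1, 0, 13, 0, 0, 0, -0.1, 0, 16, 0, 0, 0, -0.1, 0, 18, 0, 0, 0, -0.1, 0, 19.2, 0, 0, 0, -0.1, 0, 19.2, 0, 0, 0, -0.1, 0, 19.2, 0, 0, 0, -0.1, 0, 19.2, 0, 0, 0]'

```text
time_s: 15.8
position: [0.4881, 0.3367, 0.0626]
tool_rot: [-2.563, 1.811, -0.002]
wrist_force: [-0.2, 0.3, -1.3]
opening: 0.0548
```

```bash
python3 -c "
from h import *
for n in ('scene',):
    im=env.grab_frame(n); print(reds(im)[0]); cv2.imwrite('pics/%s7.png'%n,im[:,:,::-1])
go([.486,.335,.037]); 
a=cv2.imread('pics/scene7.png')[180:360,100:320];cv2.imwrite('pics/c7.png',cv2.resize(a,None,fx=3,fy=3,interpolation=2))
"
```

```text
[([109, 184, 11, 12, 107], [114.2, 189.5]), ([221, 214, 19, 17, 271], [229.8, 222.0])]
t 15.85 pos [0.488  0.3367 0.0626] open 0.0548 rv [-2.563e+00  1.811e+00 -2.000e-03] j6 [0.56 1.79]
shift cm [0.1  0.26 2.56] toolx [ 0.334 -0.943 -0.001]
```

View pics/c7.png

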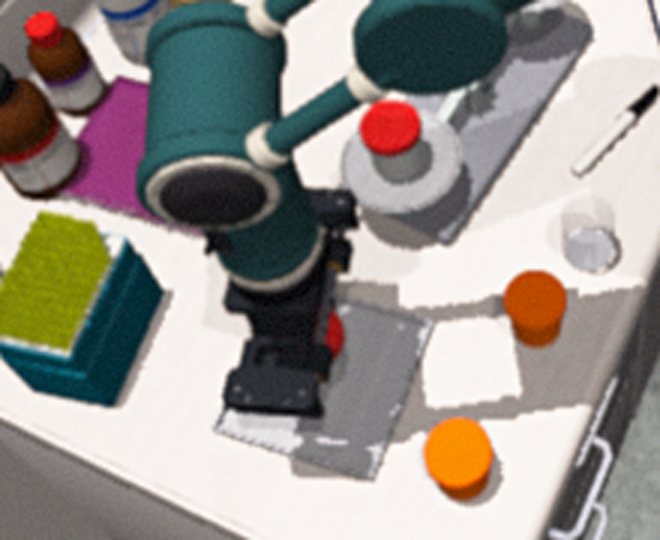

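The cup is over the tray (red lid edge at crop (335,335)), clear of its walls. Lowering and releasing.

jog_arm --steps '[0, 0.1, 1, 0, 0, 0, 0, 0.2, 1.8, 0, 0, 0, 0, 0.2, 2.3, 0, 0, 0, 0, 0.2, 2.6, 0, 0, 0, 0, 0.2, 2.6, 0, 0, 0, 0, 0.2, 2.6, 0, 0, 0]'

```text
time_s: 16.45
position: [0.4849, 0.3354, 0.0363]
tool_rot: [2.566, -1.812, 0.0]
wrist_force: [-4.6, -2.6, 10.7]
opening: 0.0547
```

jog_arm --steps '[0, 0, 0, 0, 0, 0, 0, 0, 0, 0, 0, 0, 0, 0, 0, 0, 0, 0, 0, 0, 0, 0, 0, 0, 0, 0, 0, 0, 0, 0, 0, 0, 0, 0, 0, 0]' --jaw 1

```text
time_s: 17.05
position: [0.4847, 0.3353, 0.0345]
tool_rot: [2.566, -1.812, -0.0]
wrist_force: [0.4, -0.4, 0.4]
opening: 0.088
```

jog_arm --steps '[0, 0, -1, 0, 0, 0, 0, 0, -3, 0, 0, 0, 0, 0, -6, 0, 0, 0, 0, 0, -10, 0, 0, 0, 0, 0, -14, 0, 0, 0, 0, 0, -18, 0, 0, 0, 0, 0, -21, 0, 0, 0, 4, 2, -22, 0, 0, 0, 8, 4, -22, 0, 0, 0, 12, 5, -22, 0, 0, 0, 16, 6, -22, 0, 0, 0, 20, 8, -22, 0, 0, 0, 24, 9, -22, 0, 0, 0, 28, 10, -22, 0, 0, 0, 28, 10, -22, 0, 0, 0, 28, 10, -22, 0, 0, 0, 28, 10, -22, 0, 0, 0]'

```text
time_s: 18.75
position: [0.4841, 0.0387, 0.2551]
tool_rot: [-2.566, 1.812, -0.0]
wrist_force: [-0.5, 0.1, 0.4]
opening: 0.0884
```

```bash
python3 -c "
from h import *
r={}
for n in ('scene','top'):
    im=env.grab_frame(n); r[n]=reds(im)[0]; print(r[n]); cv2.imwrite('pics/%s8.png'%n,im[:,:,::-1])
go([.486,.335,.037])
"
```

```text
[([109, 184, 10, 9, 74], [113.4, 188.1]), ([221, 214, 19, 18, 276], [229.8, 222.2]), ([197, 287, 21, 20, 331], [206.8, 296.6])]
[([316, 74, 11, 11, 76], [320.4, 79.7]), ([212, 166, 9, 17, 96], [215.5, 174.3]), ([141, 177, 21, 20, 338], [151.2, 186.7])]
t 18.85 pos [0.484  0.0392 0.2548] open 0.0882 rv [-2.567  1.81   0.   ] j6 [0.03 1.26]
shift cm [-27.79 -10.12  21.79] toolx [ 0.336 -0.942 -0.   ]
```

View pics/scene8.png

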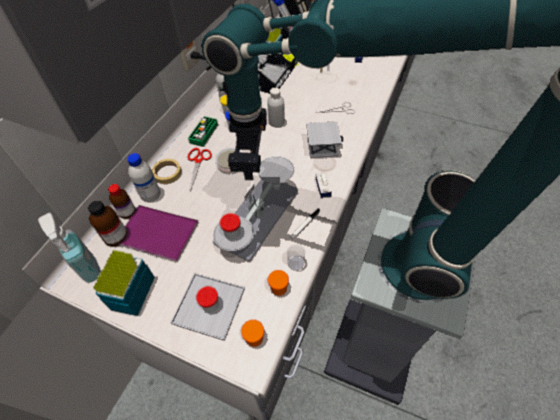

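View pics/top8.png

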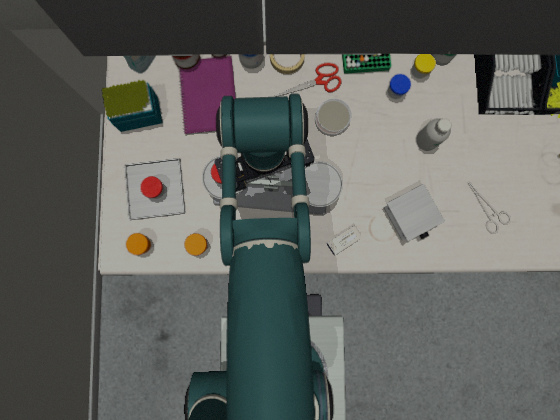

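The cup stands in the tray, with its lid at scene (207,297) and top (151,187). The other is still on its pan, at scene (230,222). I'll do one height check and hand in.

```bash
python3 -c "
from h import *
print(tri((206.8,296.6),(151.2,186.7)))
p,e=tri((206.8,296.6),(151.2,186.7))
s=env.sense(); print(s['wrist_force'],s['joint_vel'].round(3))
if abs(p[2]-.054)<.01 and abs(p[0]-.486)<.03 and abs(p[1]-.335)<.03: print(env.finish_job())
"
```

```text
(array([0.48464704, 0.33542838, 0.05296911]), np.float64(0.0008715845657453973))
[-0.72960206  0.09109172  0.17034479] [ 0.006  0.002  0.004 -0.    -0.002 -0.003]
the job is handed in; nothing more can be done
None
```

I put the jack cup on the empty pan, let go and waited for the balance to settle. Its pan sank to the low stop (lid at z ≈ 0.121, against 0.150 m for the other cup), so it was the heavier. I then set it in the steel tray and left the lighter cup on its pan.

**Last checks:**
- **Tray cup:** it stands upright at (0.485, 0.335), near the tray centre, with its lid at z ≈ 0.053 m, which is right for a cup standing on the tray floor.
- **Lighter cup:** it is back at the low stop on its pan, and its lid is where it was at the start in the scene view. In the last top view the arm partly hid it, so that check rests on the scene view alone.
- **Robot:** it was clear of everything, with the gripper open, at about 19 s of the 59 s allowed.

The tray set-down pressed a little: the wrist force reached about 11 N just before release. No check failed or disagreed.

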